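Roll down the staves of a serving board

ROBOT

A 6-joint arm with a two-finger parallel gripper is mounted at the origin on a cart in front of the work surface, level with it; the furniture and walls round the work are solid. World frame = base frame: x ahead of the robot, y to its left, z up, the work surface at z = 0. Lengths are in m, angles in degrees, forces in N, time in s.
With the tool pointing down it reaches from about 0.3 to 0.75 m from the base axis. Payload 8.5 kg.
Tool frame: the origin (TCP) lies at the very end of the fingers, on their centre line; the grasp point (between the pads) lies 19 mm behind it; z points along the fingers, y is the line along which they close (so a half turn about z gives the same grasp; the last joint's range is limited). The gripper opens to 85 mm and grips with 20 to 120 N. Pads are 22 mm wide; open, the fingers measure 114 mm over their backs; the gripper's body (76 mm by 85 mm) begins 54 mm behind the grasp point. The pads swing forward as they close: fully open they stand 13 mm farther back than shut.
Start: joints at [-76.278, 21.807, 74.336, -0, 83.858, -12.336], TCP at [0.242, -0.494, 0.231] pointing down, gripper open.
Joint ranges: [-178.18, 178.18], [-50.72, 133.34], [12.68, 142.11], [-81.47, 261.47], [9.98, 163.14], [-165.26, 165.26]. Speed limits (degrees/s): [136.94, 136.94, 180, 180, 180, 180].

INTERFACE

Orientations are given as a 3x3 rotation matrix whose columns are the frame's x, y, z axes.
In Python, from rig import env, imaging gives the robot as it stands. The module is installed in compiled form; this text tells all that it offers.
- The arm moves only by the tool arm_command, never from a script. Its arguments are lists of equal length, an entry for each row: "turn": the turn, a rotation vector about the tool's x, y, z in units of 5 degrees (1.0 is 5 degrees), a list of three; "xyz": the shift along the tool's x, y, z in units of 50 mm (1.0 is 50 mm), a list of three; "claw": the finger opening in mm, from 0 to 85.4. A call has 1 to 12 rows; each row shifts and turns the commanded pose from where the row before left it, along the tool's axes as they then stand; what a row does not reach is not made up. A row lasts 1/10 s, in which the tool goes at most 50 mm and 8.59 degrees, less where a joint would pass 70% of its speed; a pose out of reach is approached as far as the arm can. A call is refused whole if a number of a shift passes 1 or a number of a turn 1, either way. A call with a gripper value outside its range is refused whole. The fingers move at their own pace and stop on an object; "squeeze" is the grip in N (left out, the last holds). Time passes only in rows, so rows that do not move let the fingers close. It gives the time, the measured TCP pose, the force, the opening and the grip force at its end, in the units of the state.
- env.observe(): the state, without advancing time (a new reading comes with each control period).
- imaging.get_image(name): name is "scene" or "top"; returns (picture, depth): 384x512x3 uint8, blue, green, red; 384x512 float32, m along the optical axis (not along the pixel's ray), 0 where there is no reading.
- imaging.camera_info(name): a dict with "camera_matrix" (3x3 intrinsics, pixels), "k1" (the pictures are not rectified: a ray, as slopes to the right and down, at radius r is drawn at 1 + k1 r^2 times it, then the intrinsics apply), "rvec" (rotation vector, rad) and "tvec" (3), from world to camera coordinates, as OpenCV has them. Camera axes: x right, y down, z forward; pixel columns grow to the right and rows downward; lengths in m; the calibration is good to about 2 mm. A picture is of the moment at which its call begins. camera_info takes no time and is no camera call.
- env.close_job(): hands the job in; it is judged then, once.
The state is a dict: "time_s": time; "q": joint angles; "qvel": joint speeds; "joint_efforts": joint torques, N m; "position": TCP position; "tool_rot": TCP orientation; "ft_force": force on the tool from outside, world axes, zero at the start; "wrist_torque": the same for the moment, N m; "grip_width": finger opening in m; "gripper_force": force on a finger pad.
Only numpy, scipy, OpenCV 4.12 (cv2) and the standard library are available. Lean on these libraries where they do the work, as an engineer would, in place of code of your own. Each camera call takes 0.05 s, during which the arm holds its last target. There are 200 camera calls.

TASK

Push the turntable round until the serving board's paddle handle points straight to the front, at you. Then take the hand roller and, starting at the paddle-handle end, roll it over the five raised staves to the far end with steady pressure, without bottoming its spring, until all of them lie flush. Set the roller gently, in your grip until it stands, back upright on its rest, leaving the board facing front and the other things where they are.

Things in the scene. Friction and masses are not known exactly. Their poses are not given: they have to be found in the camera images.
- turntable_base: Foot of the turntable, bolted to the counter, 210 mm across, 9 mm high; it never turns, its axes are the world's (x away from the robot). Origin on the counter at the turning axis. On it turns a round wooden disc 270 mm across, its top 24 mm above the counter.
- board_center (a point): Middle of the dark paddle-shaped serving board fixed on the disc, on the turning axis, 48 mm above the counter (level with the board's end rails and the finished face). Its blade is 174 mm long in the paddle's direction and 92 mm wide, centred here. This point's x axis runs along the blade away from the paddle handle.
- turntable (a joint): Angle of disc and board about the vertical axis, rad, counter-clockwise from above. At 0 the paddle handle points straight to the front (-x, to the robot's side of the counter); at -1.57 it points to +y (the robot's left). Friction 0.2 N m, no spring: it stays where it is left.
- paddle_end (a point): Middle of the rounded outer end of the paddle handle, at its top face, 153 mm from the turning axis. The handle is 34 mm wide, reaches 18 mm past the disc's rim and stands from 24 to 48 mm above the counter; it can be pushed sideways to turn the disc.
- roller: Sprung hand roller, 0.47 kg: black rubber drum, 56 mm across, 100 mm wide, in a steel fork under a dark wooden bar. Origin at the drum's lowest line, midway; y along the axle and the bar, z up; works either way round. The fork's two foot flanges (50 mm long in x, 58 to 74 mm either side of the middle) have undersides 14 mm above the origin.
- roller_grip (a point): Centre of the roller's wooden handle bar, 105 mm above the roller's origin. The bar is 110 mm long (along the axle), 26 mm thick and 30 mm high, with 22 mm of free space below it to the fork's bridge: grip it from above across its 26 mm.
- roller_handle (a joint): How far the handle bar is pressed down towards the fork against its spring, m: 0 free, 0.012 bottomed. With the bar held, the drum bears on the work with about 9 N plus 1.2 N for each mm.
- roller_drum (a joint): Turn of the drum on its axle, rad, 0 at the start; about 36 rad per metre rolled; free-running, either sign.
- rest: Wooden rest of the roller, fixed to the counter: plate 70 (x) x 176 (y) mm with two rails along x, each 20 mm wide, centred 70 mm either side of the middle, tops 18 mm high. Origin on the counter under its centre. The roller's flanges stand on the rails, the drum hangs between, axle along the rest's y, roller origin 4 mm above the rest's.
- stave_1 (a joint): Light wooden stave 1 of 5, counted from the paddle handle, 31 mm along the board, 90 mm across, its middle at -64 mm along point board_center's x. Value: how far it is pressed down, m: about 0 at the start (top 52 mm above the counter), 0.004 flush (48 mm). It yields only above about 7 N, slowly (15 N: about 0.2 s), and stays down.
- stave_2 (a joint): Light wooden stave 2 of 5, counted from the paddle handle, 31 mm along the board, 90 mm across, its middle at -32 mm along point board_center's x. Value: how far it is pressed down, m: about 0 at the start (top 52 mm above the counter), 0.004 flush (48 mm). It yields only above about 7 N, slowly (15 N: about 0.2 s), and stays down.
- stave_3 (a joint): Light wooden stave 3 of 5, counted from the paddle handle, 31 mm along the board, 90 mm across, its middle at 0 mm along point board_center's x. Value: how far it is pressed down, m: about 0 at the start (top 52 mm above the counter), 0.004 flush (48 mm). It yields only above about 7 N, slowly (15 N: about 0.2 s), and stays down.
- stave_4 (a joint): Light wooden stave 4 of 5, counted from the paddle handle, 31 mm along the board, 90 mm across, its middle at 32 mm along point board_center's x. Value: how far it is pressed down, m: about 0 at the start (top 52 mm above the counter), 0.004 flush (48 mm). It yields only above about 7 N, slowly (15 N: about 0.2 s), and stays down.
- stave_5 (a joint): Light wooden stave 5 of 5, counted from the paddle handle, 31 mm along the board, 90 mm across, its middle at 64 mm along point board_center's x. Value: how far it is pressed down, m: about 0 at the start (top 52 mm above the counter), 0.004 flush (48 mm). It yields only above about 7 N, slowly (15 N: about 0.2 s), and stays down.
- sugar_pot: Bystander: glass sugar pourer, 68 mm across, 156 mm high; origin at the centre of its underside, z up.
- cup_3: Bystander: white speckled cup, 58 mm across, 62 mm high; origin at the centre of its underside, z up.
- brownie_0: Bystander: chocolate brownie, 50 mm square, 26 mm high; origin at the centre of its underside, z up.
- flask_0: Bystander: conical glass flask, 84 mm across, 137 mm high; origin at the centre of its underside, z up.
- service_bell: Bystander: counter bell, 83 mm across, 62 mm high; origin at the centre of its underside, z up.
- doughnut_0: Bystander: iced ring doughnut, 85 mm across, 30 mm high; origin at the centre of its underside, z up.
- muffin_1: Bystander: large chocolate muffin, 84 mm across, 69 mm high; origin at the centre of its underside, z up.

How it is judged:
By the outcome, as a careful person would: the job done as asked, in the order asked, and still so for the second after the job is handed in, with the robot touching nothing.
It also fails if it takes over 72 s, if anything falls off the work surface, if the arm or the gripper's body presses on something with over 40 N, if the wrist force passes 120 N, or if a joint passes its speed limit or range.

## Working session

There is one attempt and no reset: what is moved stays moved. The work goes in short steps, Python scripts to look and compute and a tool call to move; the robot and the scene stay as the last step left them, time stands still between calls to the robot, and variables do not carry over. Pictures are saved under pics/ and viewed, at most 10 in all, crops included, and the job is handed in when it is done.

Besides the shell and the picture viewer there is one more tool, called as name(argument=value, ...) on one line, values as JSON. arm_command: Moves the arm, as the interface text tells. Its arguments: {"type":"object","properties":{"turn":{"type":"array"},"xyz":{"type":"array"},"claw":{"type":"array"},"squeeze":{"type":"number"}},"required":["turn","xyz","claw"]}

```bash
mkdir -p pics; cat > h.py <<'E'
import numpy as np,cv2
from rig import env,imaging
def cloud(name):
    im,d=imaging.get_image(name);c=imaging.camera_info(name)
    K=np.array(c["camera_matrix"],float);k1=c["k1"]
    v,u=np.mgrid[0:384,0:512]
    p=cv2.undistortPoints(np.stack([u.ravel(),v.ravel()],1).astype(float)[:,None],K,np.array([k1,0,0,0.]))[:,0]
    R=cv2.Rodrigues(np.array(c["rvec"],float))[0];t=np.array(c["tvec"],float).ravel()
    P=np.c_[p,np.ones(len(p))]*d.reshape(-1,1)
    W=((P-t)@R).reshape(384,512,3);W[d==0]=np.nan
    return im,W
E
python3 - <<'E'
from h import *
a,W=cloud("top");b,V=cloud("scene")
np.savez("c0.npz",a=a,W=W,b=b,V=V)
cv2.imwrite("pics/top.png",cv2.resize(a,(800,600)));cv2.imwrite("pics/scene.png",cv2.resize(b,(800,600)))
for r in range(0,384,48): print([tuple(np.round(W[r,c],2)) for c in range(0,512,100)])
s=env.observe();print(s)
E
```

```text
[(np.float64(2.16), np.float64(1.86), np.float64(-0.72)), (np.float64(2.3), np.float64(1.24), np.float64(-0.92)), (np.float64(2.3), np.float64(0.47), np.float64(-0.94)), (np.float64(2.29), np.float64(-0.29), np.float64(-0.93)), (np.float64(1.44), np.float64(-0.6), np.float64(0.07)), (np.float64(0.91), np.float64(-0.54), np.float64(0.7))]
[(np.float64(1.82), np.float64(1.86), np.float64(-0.8)), (np.float64(1.9), np.float64(1.2), np.float64(-0.94)), (np.float64(0.87), np.float64(0.17), np.float64(0.56)), (np.float64(1.88), np.float64(-0.28), np.float64(-0.95)), (np.float64(1.34), np.float64(-0.66), np.float64(-0.13)), (np.float64(0.79), np.float64(-0.53), np.float64(0.69))]
[(np.float64(1.03), np.float64(1.15), np.float64(0.0)), (np.float64(1.02), np.float64(0.7), np.float64(0.0)), (np.float64(0.86), np.float64(0.21), np.float64(0.31)), (np.float64(1.02), np.float64(-0.15), np.float64(0.0)), (np.float64(1.02), np.float64(-0.58), np.float64(0.0)), (np.float64(0.77), np.float64(-0.66), np.float64(0.49))]
[(np.float64(0.79), np.float64(1.05), np.float64(0.08)), (np.float64(0.78), np.float
[... 1732 characters left out ...]
5538e+01, -1.23352356e+01]), 'qvel': array([-0.0527809 , -0.14598717, -0.10832248, -0.01024813, -0.00227827,
        0.0581698 ]), 'joint_efforts': array([ 4.99466958e-03, -4.49214864e+01, -2.31660390e+01, -1.12103692e-04,
        3.53246665e-03,  2.02755257e-05]), 'position': array([ 0.24155575, -0.49381905,  0.23077207]), 'tool_rot': array([[ 8.98340868e-01,  4.39298981e-01, -3.00201469e-04],
       [ 4.39298987e-01, -8.98340005e-01,  1.27901053e-03],
       [ 2.92185032e-04, -1.28086563e-03, -9.99999137e-01]]), 'ft_force': array([-0.73392228, -0.27555184, -0.16608036]), 'wrist_torque': array([ 0.01717612,  0.01787187, -0.04576693]), 'gripper_force': 0.0, 'grip_width': 0.08559771945402325}
```

View pics/top.png

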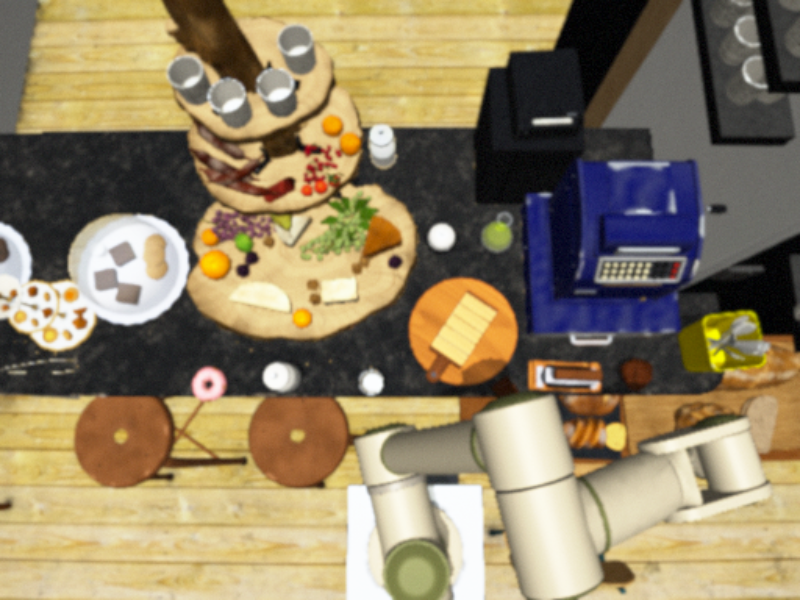

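View pics/scene.png

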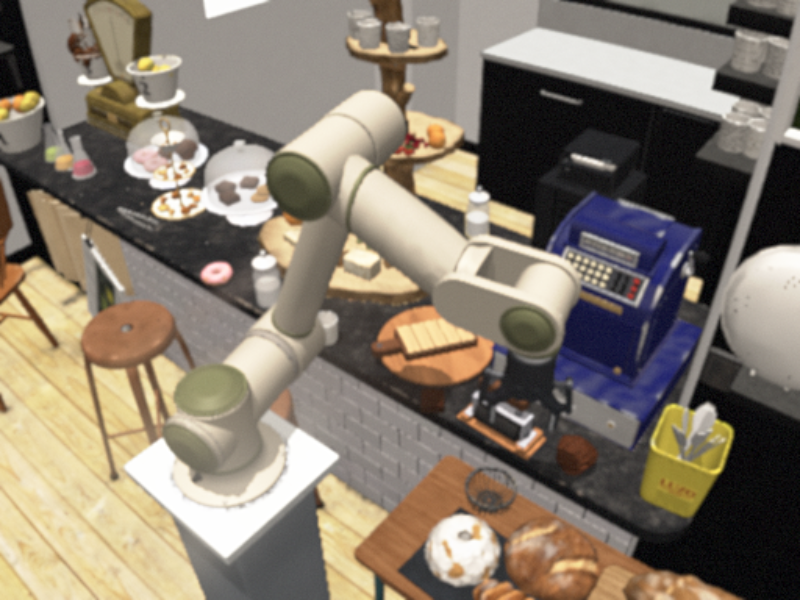

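The top view (800x600) shows the turntable at about (463,330) with its paddle handle at (436,370), pointing front-left. The roller is on its rest at (565,377), the muffin at (636,372), the brownie at (503,385), the cup at (371,382) and the cash register behind. The scene view shows the gripper just above and beside the roller.

```bash
cat > m.py <<'E'
from h import *
z=np.load("c0.npz");a,W,b,V=[z[k] for k in "aWbV"]
def at(u,v): return np.round(W[int(v*.64),int(u*.64)],3)
for n,p in dict(disc=(463,330),handle=(436,370),brownie=(503,385),muffin=(636,372),cup=(371,382),sug=(280,377),roller=(565,375),bell=(441,237)).items(): print(n,at(*p))
def disc(W):
    Z=W[...,2];m=(abs(Z-.024)<.004)&(W[...,0]>.3)&(W[...,0]<.75)&(W[...,1]>-.4)&(W[...,1]<.1)
    return W[m][:,:2]
P=np.r_[disc(W),disc(V)]
for i in range(1):
    c,r=cv2.minEnclosingCircle(disc(W).astype(np.float32));print("disc",c,r,len(P))
for X in (W,V):
    Z=X[...,2];m=(Z>.044)&(Z<.058)&(np.hypot(X[...,0]-c[0],X[...,1]-c[1])<.16)
    Q=X[m];print(len(Q),np.median(Q[:,2]),cv2.minAreaRect(Q[:,:2].astype(np.float32)))
    R=Q[:,:2]-c; far=R[np.hypot(*R.T)>.115]; print("handle",far.mean(0)+c,np.degrees(np.arctan2(-far.mean(0)[1],-far.mean(0)[0])))
    m=(X[...,0]>.3)&(X[...,0]<.56)&(X[...,1]>-.48)&(X[...,1]<-.22)&(Z>.09)&(Z<.13)
    Q=X[m];print("bar",len(Q),Q.mean(0),np.percentile(Q,[2,98],axis=0),cv2.minAreaRect(Q[:,:2].astype(np.float32)))
    m=(X[...,0]>.3)&(X[...,0]<.56)&(X[...,1]>-.5)&(X[...,1]<-.2)&(Z>.01)&(Z<.03)
    Q=X[m];print("rails",len(Q),np.percentile(Q,[2,98],axis=0))
E
python3 m.py
python3 - <<'E'
import cv2
a=cv2.imread('pics/top.png');import numpy as np
z=np.load('c0.npz');a=z['a'][165:275,215:440];b=z['b'][180:310,220:400]
cv2.imwrite('pics/crop1.png',np.vstack([cv2.resize(a,(780,380),interpolation=2)[:300],cv2.resize(b,(416,300),interpolation=2).copy() if 0 else cv2.copyMakeBorder(cv2.resize(b,(416,300),interpolation=2),0,0,0,364,0)]))
E
```

```text
disc [ 0.517 -0.12   0.052]
handle [ 0.423 -0.054  0.051]
brownie [ 0.386 -0.214  0.029]
muffin [ 0.411 -0.531  0.065]
cup [0.396 0.106 0.009]
sug [0.399 0.302 0.138]
roller [ 0.401 -0.341  0.127]
bell [ 0.758 -0.071  0.049]
disc (0.5164586901664734, -0.1591123640537262) 0.25988638401031494 3669
1174 0.05183691312168406 ((0.5305403470993042, -0.15266303718090057), (0.17263026535511017, 0.30463850498199463), 22.206371307373047)
handle [ 0.45160003 -0.09365827] -45.26179666691501
bar 1072 [ 0.50479795 -0.37752637  0.11010808] [[ 0.3910227  -0.47464168  0.10173369]
 [ 0.55945583 -0.28346601  0.12745224]] ((0.4750199019908905, -0.3794098496437073), (0.16993451118469238, 0.20108357071876526), 0.0039117056876420975)
rails 726 [[ 0.36367389 -0.44796074  0.01192413]
 [ 0.55593768 -0.20132623  0.02929804]]
843 0.053296402436357256 ((0.5153293609619141, -0.14960306882858276), (0.14203783869743347, 0.28495195508003235), 23.108266830444336)
handle [ 0.44302684 -0.08382285] -45.71563670455993
bar 404 [ 0.48976175 -0.40457272  0.10818399] [[ 0.38756539 -0.47844234  0.09292229]
 [ 0.55826036 -0.28035477  0.1263839 ]] ((0.4671505093574524, -0.3972986936569214), (0.16892699897289276, 0.2092372477054596), 16.753971099853516)
rails 890 [[ 0.34805151 -0.48016545  0.01153024]
 [ 0.55161188 -0.20174382  0.02945691]]
```

View pics/crop1.png

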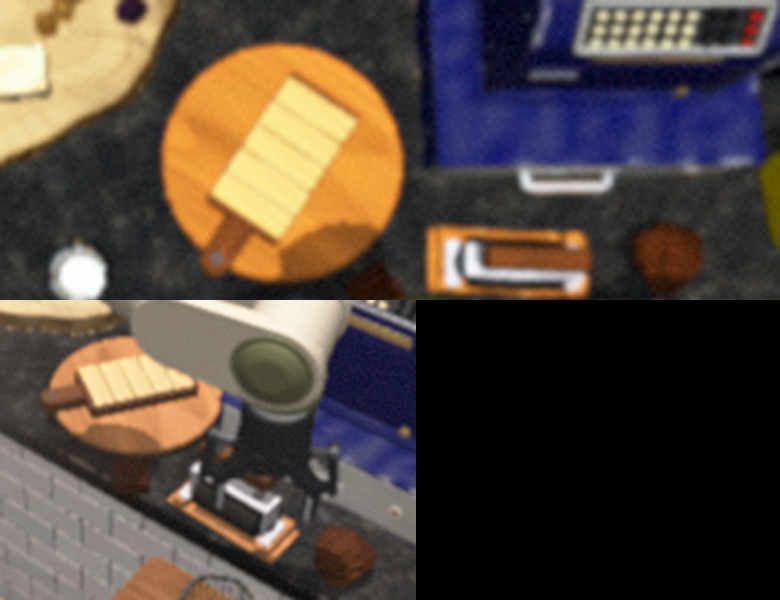

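```bash
cat > m2.py <<'E'
from h import *
def meas(a,W,verbose=1):
    Z=W[...,2];hsv=cv2.cvtColor(a,cv2.COLOR_BGR2HSV)
    X,Y=W[...,0],W[...,1]
    m=(hsv[...,0]<22)&(hsv[...,1]>110)&(hsv[...,2]>60)&(abs(Z-.024)<.012)&(X>.36)&(X<.72)&(Y>-.30)&(Y<.05)
    m=cv2.morphologyEx(m.astype(np.uint8),cv2.MORPH_OPEN,np.ones((3,3)))
    n,l,st,_=cv2.connectedComponentsWithStats(m);k=1+np.argmax(st[1:,4]);P=W[l==k][:,:2]
    h=cv2.convexHull(P.astype(np.float32))[:,0]
    from scipy.optimize import least_squares
    s=least_squares(lambda p:np.hypot(h[:,0]-p[0],h[:,1]-p[1])-.135,[.53,-.13],loss='soft_l1',f_scale=.002).x
    # staves: bright pale
    m=(hsv[...,2]>150)&(hsv[...,1]<170)&(Z>.04)&(Z<.062)&(np.hypot(X-s[0],Y-s[1])<.12)
    m=cv2.morphologyEx(m.astype(np.uint8),cv2.MORPH_OPEN,np.ones((3,3)))
    n,l,st,_=cv2.connectedComponentsWithStats(m);k=1+np.argmax(st[1:,4]);Q=W[l==k]
    r=cv2.minAreaRect(Q[:,:2].astype(np.float32))
    d=Q[:,:2]-Q[:,:2].mean(0);w,v=np.linalg.eigh(d.T@d);ax=v[:,1]*np.sign(v[0,1])
    ang=np.degrees(np.arctan2(ax[1],ax[0]))
    print("disc",s,"hull",len(h),"staves rect",r,"pca",ang,"mean",Q.mean(0),len(Q))
    return s,ang
if __name__=="__main__":
    z=np.load("c0.npz");a,W,b,V=[z[k] for k in "aWbV"]
    meas(a,W)
    # brownie, muffin, cup, rest (orange), bar
    for n,(x0,x1,y0,y1,z0,z1) in dict(brownie=(.33,.43,-.26,-.17,.02,.035),muffin=(.33,.5,-.6,-.46,.03,.08),cup=(.33,.48,.03,.18,.03,.07)).items():
        m=(W[...,0]>x0)&(W[...,0]<x1)&(W[...,1]>y0)&(W[...,1]<y1)&(W[...,2]>z0)&(W[...,2]<z1);Q=W[m];print(n,len(Q),np.percentile(Q,[3,97],axis=0).round(3).tolist())
    for X,c in((W,a),(V,b)):
        hsv=cv2.cvtColor(c,cv2.COLOR_BGR2HSV);b0=(X[...,0]>.33)&(X[...,0]<.47)&(X[...,1]>-.48)&(X[...,1]<-.24)
        m=b0&(X[...,2]>.11)&(X[...,2]<.135);Q=X[m];print("bar",len(Q),np.percentile(Q,[3,50,97],axis=0).round(3).tolist())
        m=b0&(hsv[...,0]<22)&(hsv[...,1]>130)&(hsv[...,2]>120)&(X[...,2]>.0)&(X[...,2]<.03);Q=X[m];print("rest",len(Q),np.percentile(Q,[1,50,99],axis=0).round(3).tolist(),cv2.minAreaRect(Q[:,:2].astype(np.float32)))
E
python3 m2.py
```

```text
disc [ 0.52023959 -0.12277007] hull 49 staves rect ((0.5212095975875854, -0.12281353771686554), (0.09176003932952881, 0.1661643087863922), 55.801414489746094) pca -33.98504371979152 mean [ 0.52033286 -0.12271636  0.05237477] 1013
brownie 214 [[0.36, -0.248, 0.021], [0.428, -0.174, 0.03]]
muffin 369 [[0.375, -0.572, 0.042], [0.49, -0.472, 0.069]]
cup 54 [[0.364, 0.077, 0.035], [0.419, 0.129, 0.065]]
bar 216 [[0.391, -0.422, 0.116], [0.401, -0.367, 0.125], [0.415, -0.321, 0.13]]
rest 263 [[0.371, -0.461, 0.0], [0.429, -0.333, 0.006], [0.46, -0.241, 0.027]] ((0.4109114408493042, -0.3502533435821533), (0.230513334274292, 0.08475147187709808), 83.1778793334961)
bar 77 [[0.387, -0.426, 0.11], [0.392, -0.397, 0.12], [0.407, -0.322, 0.128]]
rest 302 [[0.37, -0.462, 0.001], [0.382, -0.401, 0.006], [0.437, -0.286, 0.023]] ((0.40881893038749695, -0.34918302297592163), (0.22663718461990356, 0.07917288690805435), 84.04193878173828)
```

arm_command(turn=[[0, 0, 0], [0, 0, 0], [0, 0, 0], [0, 0, 0], [0, 0, 0], [0, 0, 0], [0, 0, 0], [0, 0, 0], [0, 0, 0], [0, 0, 0], [0, 0, 0], [0, 0, 0]], xyz=[[0.4, -0.38, 0], [0.6, -0.57, 0], [0.69, -0.65, 0], [0.69, -0.65, 0], [0.69, -0.65, 0], [0.69, -0.65, 0], [0.69, -0.65, 0], [0.69, -0.65, 0], [0.69, -0.65, 0], [0.69, -0.65, 0], [0.6, -0.5, 0], [0.4, -0.4, 0]], claw=[0, 0, 0, 0, 0, 0, 0, 0, 0, 0, 0, 0])

```text
time_s: 1.3
position: [0.4249, -0.0099, 0.2312]
tool_rot: [[0.898, 0.441, -0.0], [0.441, -0.898, 0.0], [-0.0, -0.0, -1.0]]
ft_force: [-0.5, -0.2, 0.5]
grip_width: -0.0002
gripper_force: 0.0
```

arm_command(turn=[[0, 0, -1], [0, 0, -1], [0, 0, -1], [0, 0, -1], [0, 0, -1], [0, 0, -1], [0, 0, -1], [0, 0, -1], [0, 0, -1], [0, 0, -1], [0, 0, -1], [0, 0, -1]], xyz=[[0, 0, 0], [0, 0, 0], [0, 0, 0], [0, 0, 0], [0, 0, 0], [0, 0, 0], [0, 0, 0], [0, 0, 0], [0, 0, 0], [0, 0, 0], [0, 0, 0], [0, 0, 0]], claw=[0, 0, 0, 0, 0, 0, 0, 0, 0, 0, 0, 0])

```text
time_s: 2.5
position: [0.4243, -0.0122, 0.2311]
tool_rot: [[0.065, 0.998, -0.001], [0.998, -0.065, 0.0], [0.0, -0.001, -1.0]]
ft_force: [0.3, 0.3, 0.1]
grip_width: -0.0001
gripper_force: 0.0
```

arm_command(turn=[[0, 0, -0.79], [0, 0, 0]], xyz=[[0, 0, 0], [0, 0, 0]], claw=[0, 0])

```text
time_s: 2.7
position: [0.4244, -0.0122, 0.2311]
tool_rot: [[-0.001, 1.0, -0.001], [1.0, 0.001, 0.0], [0.0, -0.001, -1.0]]
ft_force: [-0.1, -0.1, 0.4]
grip_width: -0.0001
gripper_force: 0.0
```

```bash
python3 - <<'E'
from h import *
import m2
s=env.observe();print(s['time_s'],s['position'],s['tool_rot'].round(4).tolist(),s['q'].round(1),s['ft_force'],s['grip_width'])
a,W=cloud("top");np.savez("c1.npz",a=a,W=W);m2.meas(a,W)
b,V=cloud("scene")
for X,c in((W,a),(V,b)):
    hsv=cv2.cvtColor(c,cv2.COLOR_BGR2HSV);b0=(X[...,0]>.33)&(X[...,0]<.47)&(X[...,1]>-.48)&(X[...,1]<-.24)
    m=b0&(X[...,2]>.113)&(X[...,2]<.135);Q=X[m];print("bar",len(Q),np.percentile(Q,[3,50,97],axis=0).round(3).tolist(),cv2.minAreaRect(Q[:,:2].astype(np.float32)))
    m=b0&(hsv[...,0]<22)&(hsv[...,1]>130)&(hsv[...,2]>120)&(X[...,2]>.0)&(X[...,2]<.03);m=cv2.morphologyEx(m.astype(np.uint8),cv2.MORPH_OPEN,np.ones((2,2)))>0
    Q=X[m];print("rest",len(Q),np.percentile(Q,[1,50,99],axis=0).round(3).tolist(),cv2.minAreaRect(Q[:,:2].astype(np.float32)))
cv2.imwrite("pics/top2.png",np.hstack([cv2.resize(a[190:270,320:420],(400,320),interpolation=2),cv2.resize(b[180:310,250:412],(400,320),interpolation=2)]))
E
```

```text
2.7 [ 0.4243622  -0.01218106  0.23110731] [[-0.0007, 1.0, -0.0006], [1.0, 0.0007, 0.0002], [0.0002, -0.0006, -1.0]] [-17.7   9.1  92.5   0.   78.4 -17.8] [-0.11601009 -0.0570243   0.44495175] -0.00013828713253922
disc [ 0.52032973 -0.1227408 ] hull 43 staves rect ((0.5405192375183105, -0.13656985759735107), (0.0905323252081871, 0.12218096107244492), 55.814002990722656) pca -5.63840755832436 mean [ 0.54743293 -0.14305644  0.05233353] 589
bar 211 [[0.39, -0.421, 0.118], [0.401, -0.367, 0.125], [0.415, -0.323, 0.13]] ((0.4027082026004791, -0.37249407172203064), (0.1047772690653801, 0.02525336481630802), 89.21379852294922)
rest 210 [[nan, nan, nan], [nan, nan, nan], [nan, nan, nan]] ((0.4357208013534546, -0.3648468852043152), (0.2378351241350174, 0.061862099915742874), 70.48343658447266)
bar 277 [[0.388, -0.424, 0.114], [0.397, -0.375, 0.124], [0.415, -0.324, 0.129]] ((0.4018498659133911, -0.37421923875808716), (0.1064806878566742, 0.029214108362793922), 85.40666961669922)
rest 315 [[0.367, -0.465, -0.003], [0.38, -0.412, 0.005], [0.437, -0.295, 0.019]] ((0.38011136651039124, -0.3873788118362427), (0.07336791604757309, 0.18454258143901825), 20.41082191467285)
```

View pics/top2.png

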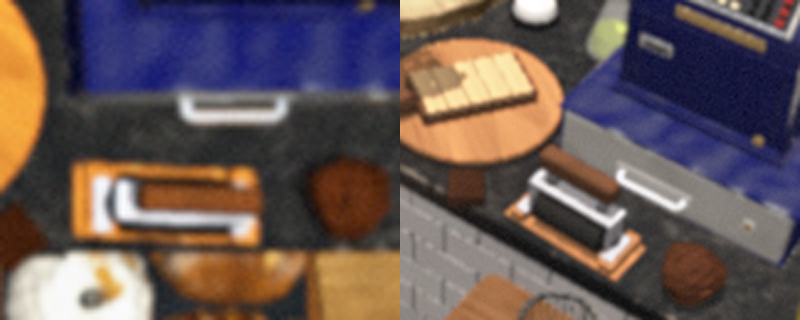

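arm_command(turn=[[0, 0, 0], [0, 0, 0], [0, 0, 0], [0, 0, 0], [0, 0, 0], [0, 0, 0], [0, 0, 0], [0, 0, 0], [0, 0, 0], [0, 0, 0], [0, 0, 0], [0, 0, 0]], xyz=[[0, 0.17, 0.3], [0, 0.17, 0.5], [0, 0, 0.5], [0, 0, 0.5], [0, 0, 0.5], [0, 0, 0.5], [0, 0, 0.4], [0, 0, 0.3], [0, 0, 0.2], [0, 0, 0.15], [0, 0, 0.15], [0, 0, 0]], claw=[0, 0, 0, 0, 0, 0, 0, 0, 0, 0, 0, 0])

```text
time_s: 4.0
position: [0.4413, -0.0122, 0.0308]
tool_rot: [[0.0, 1.0, -0.001], [1.0, -0.0, 0.0], [0.0, -0.001, -1.0]]
ft_force: [-0.1, 0.0, 1.2]
grip_width: -0.0003
gripper_force: 0.0
```

arm_command(turn=[[0, 0, 0], [0, 0, 0], [0, 0, 0], [0, 0, 0], [0, 0, 0], [0, 0, 0], [0, 0, 0], [0, 0, 0], [0, 0, 0], [0, 0, 0], [0, 0, 0], [0, 0, 0]], xyz=[[-0.06, -0.05, 0], [-0.12, -0.09, 0], [-0.12, -0.09, 0], [-0.12, -0.09, 0], [-0.12, -0.09, 0], [-0.12, -0.09, 0], [-0.12, -0.09, 0], [-0.12, -0.09, 0], [-0.12, -0.09, 0], [-0.12, -0.09, 0], [-0.12, -0.09, 0], [-0.12, -0.09, 0]], claw=[0, 0, 0, 0, 0, 0, 0, 0, 0, 0, 0, 0])

```text
time_s: 5.2
position: [0.389, -0.0816, 0.0313]
tool_rot: [[-0.0, 1.0, -0.0], [1.0, 0.0, 0.0], [0.0, -0.0, -1.0]]
ft_force: [0.8, 1.1, -0.2]
grip_width: -0.0001
gripper_force: 0.8
```

arm_command(turn=[[0, 0, 0], [0, 0, 0], [0, 0, 0]], xyz=[[-0.06, -0.03, 0], [-0.03, 0, 0], [0, 0, 0]], claw=[0, 0, 0])

```text
time_s: 5.5
position: [0.388, -0.0859, 0.0313]
tool_rot: [[0.0, 1.0, -0.0], [1.0, -0.0, -0.0], [-0.0, -0.0, -1.0]]
ft_force: [-0.1, -0.2, 0.2]
grip_width: -0.0001
gripper_force: 0.0
```

```bash
cat > ang.py <<'E'
from h import *
C=np.array([.5203,-.1227])
def board(a,W,s=C):
    Z=W[...,2];hsv=cv2.cvtColor(a,cv2.COLOR_BGR2HSV);X,Y=W[...,0],W[...,1]
    m=(Z>.041)&(Z<.062)&(np.hypot(X-s[0],Y-s[1])<.11)
    Q=W[m][:,:2]
    r=cv2.minAreaRect(Q.astype(np.float32));d=Q-Q.mean(0);w,v=np.linalg.eigh(d.T@d);ax=v[:,1]*np.sign(v[0,1])
    pale=m&(hsv[...,2]>130)&(hsv[...,1]<170);pale=cv2.morphologyEx(pale.astype(np.uint8),cv2.MORPH_OPEN,np.ones((3,3)))
    q=cv2.minAreaRect(W[pale>0][:,:2].astype(np.float32))
    print("board",len(Q),r,"pca",np.degrees(np.arctan2(ax[1],ax[0])).round(2),"mean",Q.mean(0),"pale",q)
E
python3 - <<'E'
from ang import *
s=env.observe();print(s['time_s'],s['position'],s['ft_force'])
z=np.load("c0.npz");board(z['a'],z['W'])
a,W=cloud("top");np.savez("c2.npz",a=a,W=W);board(a,W)
b,V=cloud("scene");board(b,V)
cv2.imwrite("pics/top3.png",np.hstack([cv2.resize(a[165:265,240:360],(400,333),interpolation=2),cv2.resize(b[180:280,220:340],(400,333),interpolation=2)]))
E
```

```text
5.5 [ 0.38798537 -0.08591309  0.03130692] [-0.10737114 -0.17039921  0.17537458]
board 1124 ((0.5107589960098267, -0.11656123399734497), (0.09068387746810913, 0.1963256597518921), 55.95402145385742) pca -34.12 mean [ 0.5150546  -0.11929417] pale ((0.5209237933158875, -0.12324662506580353), (0.09069550782442093, 0.16618575155735016), 55.84235763549805)
board 920 ((0.5217486023902893, -0.12243658304214478), (0.09196421504020691, 0.17131668329238892), 86.84431457519531) pca 5.13 mean [ 0.5298796  -0.12505417] pale ((0.5229122638702393, -0.12217143923044205), (0.08828513324260712, 0.16240420937538147), 88.36103820800781)
board 936 ((0.5119147300720215, -0.12022900581359863), (0.09600361436605453, 0.1998472362756729), 86.28751373291016) pca -4.28 mean [ 0.51031582 -0.12385179] pale ((0.525315523147583, -0.12053479254245758), (0.095611572265625, 0.17069311439990997), 86.83009338378906)
```

View pics/top3.png

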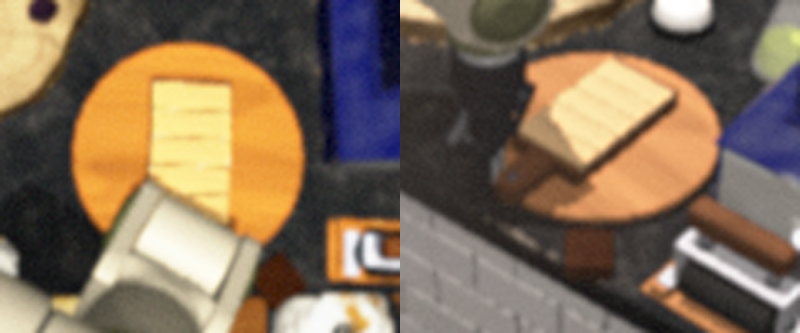

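arm_command(turn=[[0, 0, 0], [0, 0, 0], [0, 0, 0], [0, 0, 0], [0, 0, 0], [0, 0, 0], [0, 0, 0], [0, 0, 0], [0, 0, 0], [0, 0, 0], [0, 0, 0], [0, 0, 0]], xyz=[[-0.04, 0, 0], [-0.04, 0, 0], [-0.04, 0, 0], [-0.02, 0, 0], [0, 0, 0], [0.1, 0, 0], [0.4, 0, 0], [0.5, 0, 0], [0.5, 0, 0], [0.4, -0.3, 0], [0.2, -0.6, 0], [0, -0.6, 0]], claw=[0, 0, 0, 0, 0, 0, 0, 0, 0, 0, 0, 0])

```text
time_s: 6.8
position: [0.3122, 0.0134, 0.0314]
tool_rot: [[-0.003, 1.0, 0.001], [1.0, 0.003, -0.0], [-0.0, 0.001, -1.0]]
ft_force: [-0.3, 0.4, 0.2]
grip_width: -0.0001
gripper_force: 0.0
```

```bash
python3 - <<'E'
from ang import *
a,W=cloud("top");np.savez("c3.npz",a=a,W=W);board(a,W)
b,V=cloud("scene");board(b,V)
for A in (W,V):
    m=(A[...,2]>.035)&(A[...,2]<.06)&(A[...,0]<.425)&(A[...,0]>.36)&(abs(A[...,1]+.122)<.035)
    Q=A[m];print(len(Q),Q.mean(0),np.percentile(Q[:,1],[3,97]))
# drawer handle
m=(W[...,0]>.43)&(W[...,0]<.5)&(abs(W[...,1]+.37)<.09)&(W[...,2]>.02)&(a.min(2)>110);Q=W[m];print("drawer handle",len(Q),np.percentile(Q,[3,97],axis=0))
E
```

```text
board 1127 ((0.5081590414047241, -0.12298533320426941), (0.09123876690864563, 0.19402827322483063), 89.47930145263672) pca -0.92 mean [ 0.51279879 -0.12183503] pale ((0.5229170322418213, -0.1225840151309967), (0.08961240947246552, 0.1647450178861618), 88.81143188476562)
board 951 ((0.5116934180259705, -0.12038794904947281), (0.09731384366750717, 0.20206835865974426), 89.27437591552734) pca -1.05 mean [ 0.50906709 -0.12400772] pale ((0.5116535425186157, -0.12052607536315918), (0.20194119215011597, 0.093459852039814), 0.5815311074256897)
129 [ 0.39781365 -0.12124192  0.04865919] [-0.13649729 -0.10636954]
147 [ 0.39481371 -0.12354369  0.04836312] [-0.13781087 -0.1046285 ]
drawer handle 64 [[ 0.43493645 -0.45851859  0.02430023]
 [ 0.49386367 -0.31244046  0.05173931]]
```

arm_command(turn=[[0, 0, 0], [0, 0, 0], [0, 0, 0], [0, 0, 0], [0, 0, 0], [0, 0, 0], [0, 0, 0], [0, 0, 0], [0, 0, 0], [0, 0, 0], [0, 0, 0], [0, 0, 0]], xyz=[[0, 0.6, 0], [-0.1, 0.6, 0], [-0.5, 0.3, 0], [-0.6, 0, 0], [-0.5, 0, 0], [-0.26, 0, 0], [-0.06, 0, 0], [-0.04, 0, 0], [-0.04, 0, 0], [-0.04, 0, 0], [0, 0, 0], [0, 0, 0]], claw=[0, 0, 0, 0, 0, 0, 0, 0, 0, 0, 0, 0])

```text
time_s: 8.1
position: [0.388, -0.0944, 0.0313]
tool_rot: [[-0.0, 1.0, -0.0], [1.0, 0.0, 0.0], [0.0, -0.0, -1.0]]
ft_force: [-0.2, 1.3, -0.1]
grip_width: -0.0
gripper_force: 0.7
```

arm_command(turn=[[0, 0, 0], [0, 0, 0], [0, 0, 0], [0, 0, 0], [0, 0, 0], [0, 0, 0], [0, 0, 0], [0, 0, 0], [0, 0, 0], [0, 0, 0]], xyz=[[0.1, 0, 0], [0.4, 0, 0], [0.4, 0, -0.3], [0, 0, -0.6], [0, 0, -0.8], [0, 0, -0.8], [0, 0, -0.8], [0, 0, -0.5], [0, 0, 0], [0, 0, 0]], claw=[0, 0, 0, 0, 0, 0, 0, 30, 60, 60])

```text
time_s: 9.1
position: [0.3878, -0.0494, 0.2211]
tool_rot: [[-0.0, 1.0, 0.0], [1.0, 0.0, -0.0], [-0.0, 0.0, -1.0]]
ft_force: [-1.6, -0.3, 0.0]
grip_width: 0.0433
gripper_force: 0.0
```

arm_command(turn=[[0, 0, 0], [0, 0, 0], [0, 0, 0], [0, 0, 0], [0, 0, 0], [0, 0, 0], [0, 0, 0], [0, 0, 0], [0, 0, 0], [0, 0, 0], [0, 0, 0], [0, 0, 0]], xyz=[[-0.3, 0.1, 0], [-0.6, 0.1, 0], [-0.75, 0.09, 0], [-0.75, 0, 0], [-0.75, 0, 0], [-0.75, 0, 0], [-0.75, 0, 0], [-0.75, 0, 0], [-0.6, 0, 0], [-0.37, 0, 0], [-0.1, 0, 0], [0, 0, 0]], claw=[60, 60, 60, 60, 60, 60, 60, 60, 60, 60, 60, 60])

```text
time_s: 10.3
position: [0.4023, -0.3729, 0.2199]
tool_rot: [[0.0, 1.0, -0.001], [1.0, -0.0, 0.002], [0.002, -0.001, -1.0]]
ft_force: [-0.4, 0.1, 0.7]
grip_width: 0.06
gripper_force: 0.0
```

```bash
python3 - <<'E'
from ang import *
s=env.observe();print(s['time_s'],s['position'],s['tool_rot'].round(3).tolist(),s['q'].round(1))
a,W=cloud("top");np.savez("c4.npz",a=a,W=W);board(a,W)
b,V=cloud("scene");board(b,V)
cv2.imwrite("pics/s4.png",cv2.resize(b[170:310,240:420],(770,600),interpolation=2))
E
```

```text
10.3 [ 0.40234081 -0.37290871  0.21989038] [[0.0, 1.0, -0.001], [1.0, -0.0, 0.002], [0.002, -0.001, -1.0]] [-55.2  22.2  75.6   0.   82.3 -55.2]
board 1120 ((0.5094423294067383, -0.1220284029841423), (0.19668741524219513, 0.09092709422111511), 0.36790332198143005) pca 0.71 mean [ 0.51416859 -0.12228527] pale ((0.5226197242736816, -0.12252095341682434), (0.16419358551502228, 0.0901821032166481), 0.06938475370407104)
board 950 ((0.5112554430961609, -0.12080097198486328), (0.2003462165594101, 0.09646535664796829), 0.8993680477142334) pca -0.55 mean [ 0.50927821 -0.12427477] pale ((0.5234047770500183, -0.11980582028627396), (0.17656545341014862, 0.0950174629688263), 0.11914052814245224)
```

View pics/s4.png

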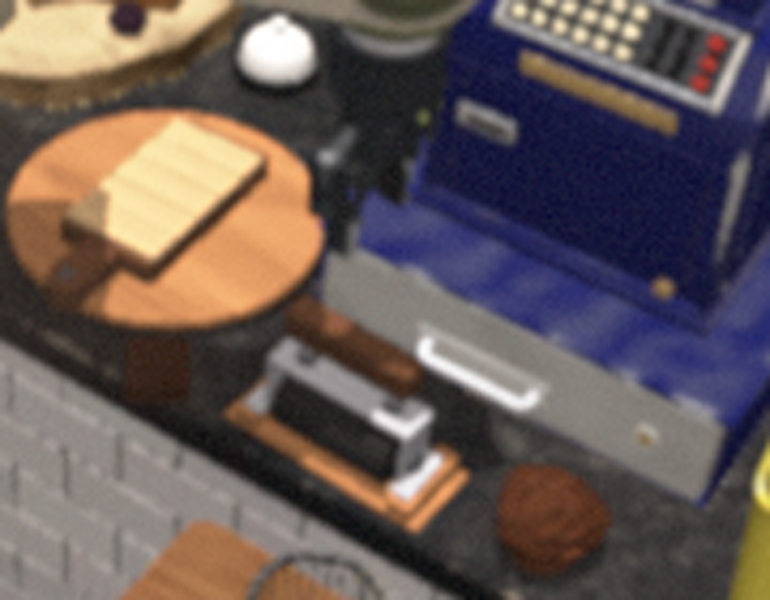

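arm_command(turn=[[0, 0, 0], [0, 0, 0], [0, 0, 0], [0, 0, 0], [0, 0, 0], [0, 0, 0], [0, 0, 0], [0, 0, 0], [0, 0, 0], [0, 0, 0]], xyz=[[0, 0, 0.3], [0, 0, 0.5], [0, 0, 0.5], [0, 0, 0.4], [0, 0, 0.3], [0, 0, 0.2], [0, 0, 0.2], [0, 0, 0.1], [0, 0, 0.1], [0, 0, 0]], claw=[60, 60, 60, 60, 60, 60, 60, 60, 60, 60])

```text
time_s: 11.4
position: [0.4025, -0.3731, 0.0911]
tool_rot: [[-0.0, 1.0, -0.0], [1.0, 0.0, 0.0], [0.0, -0.0, -1.0]]
ft_force: [-0.0, 0.5, 0.1]
grip_width: 0.06
gripper_force: 0.0
```

arm_command(turn=[[0, 0, 0], [0, 0, 0], [0, 0, 0], [0, 0, 0], [0, 0, 0], [0, 0, 0], [0, 0, 0]], xyz=[[0, 0, 0], [0, 0, 0], [0, 0, 0], [0, 0, 0], [0, 0, 0], [0, 0, 0], [0, 0, 0]], claw=[40, 32, 28, 24, 20, 20, 20], squeeze=80)

```text
time_s: 12.1
position: [0.4028, -0.3734, 0.0916]
tool_rot: [[-0.0, 1.0, 0.001], [1.0, 0.0, -0.001], [-0.001, 0.001, -1.0]]
ft_force: [1.6, 0.6, 4.5]
grip_width: 0.0249
gripper_force: 77.4
```

arm_command(turn=[[0, 0, 0], [0, 0, 0], [0, 0, 0], [0, 0, 0], [0, 0, 0], [0, 0, 0], [0, 0, 0], [0, 0, 0], [0, 0, 0]], xyz=[[0, 0, -0.05], [0, 0, -0.1], [0, 0, -0.2], [0, 0, -0.4], [0, 0, -0.4], [0, 0, -0.4], [0, 0, -0.4], [0, 0, -0.25], [0, 0, 0]], claw=[20, 20, 20, 20, 20, 20, 20, 20, 20])

```text
time_s: 13.0
position: [0.4028, -0.3736, 0.2032]
tool_rot: [[-0.0, 1.0, 0.002], [1.0, 0.0, -0.003], [-0.003, 0.002, -1.0]]
ft_force: [0.3, -0.5, -4.5]
grip_width: 0.0252
gripper_force: 78.2
```

arm_command(turn=[[0, 0, 0], [0, 0, 0], [0, 0, 0], [0, 0, 0], [0, 0, 0], [0, 0, 0], [0, 0, 0], [0, 0, 0], [0, 0, 0], [0, 0, 0], [0, 0, 0], [0, 0, 0]], xyz=[[0.2, 0.04, 0], [0.4, 0.04, 0], [0.5, 0.04, 0], [0.6, 0.04, 0], [0.6, 0.04, 0], [0.6, 0.04, 0], [0.6, 0.04, 0], [0.5, 0.04, 0], [0.5, 0.04, 0], [0.35, 0.04, 0], [0.18, 0.04, 0], [0, 0, 0]], claw=[20, 20, 20, 20, 20, 20, 20, 20, 20, 20, 20, 20])

```text
time_s: 14.2
position: [0.4243, -0.1206, 0.2009]
tool_rot: [[-0.002, 1.0, -0.001], [1.0, 0.002, 0.001], [0.001, -0.001, -1.0]]
ft_force: [0.1, -1.3, -4.1]
grip_width: 0.0249
gripper_force: 78.1
```

```bash
python3 - <<'E'
from ang import *
b,V=cloud("scene")
s=env.observe();print(s['time_s'],s['position'],s['tool_rot'].round(3).tolist(),s['q'].round(1),s['ft_force'],s['wrist_torque'],s['grip_width'])
cv2.imwrite("pics/s5.png",cv2.resize(b[150:310,180:400],(800,582),interpolation=2))
E
```

```text
14.25 [ 0.42439922 -0.12150235  0.20099842] [[-0.001, 1.0, -0.001], [1.0, 0.001, 0.0], [0.0, -0.001, -1.0]] [-31.4  12.6  93.4  -0.   74.  -31.5] [-0.50800796 -0.19669206 -4.64580272] [-0.04032859  0.04899454  0.05792138] 0.025068987744842966
```

View pics/s5.png

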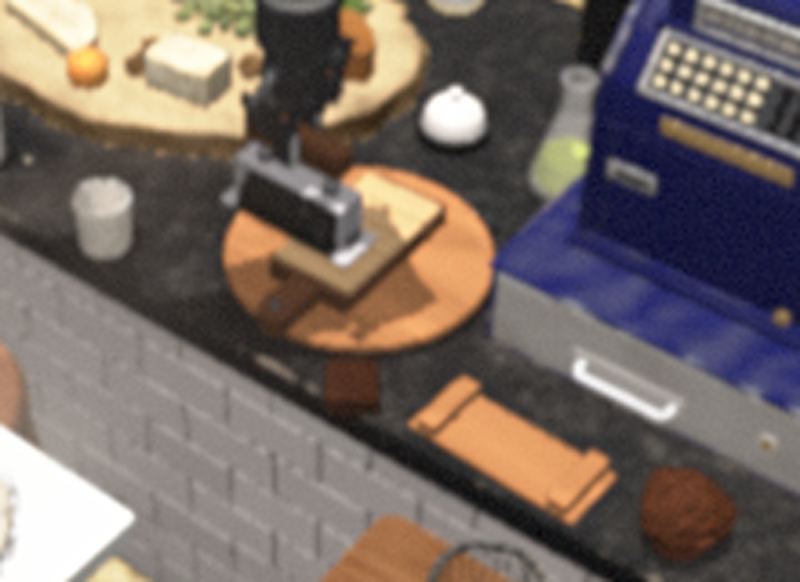

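The roller is held level over the handle end of the board, and the empty rest shows at about (510,450).

arm_command(turn=[[0, 0, 0], [0, 0, 0], [0, 0, 0], [0, 0, 0], [0, 0, 0], [0, 0, 0], [0, 0, 0], [0, 0, 0]], xyz=[[0, 0, 0.25], [0, 0, 0.35], [0, 0, 0.3], [0, 0, 0.2], [0, 0, 0.1], [0, 0, 0.06], [0, 0, 0.04], [0, 0, 0]], claw=[20, 20, 20, 20, 20, 20, 20, 20])

```text
time_s: 15.05
position: [0.4247, -0.1219, 0.1365]
tool_rot: [[-0.0, 1.0, 0.0], [1.0, 0.0, -0.0], [-0.0, 0.0, -1.0]]
ft_force: [0.8, -0.5, -4.1]
grip_width: 0.0249
gripper_force: 78.0
```

arm_command(turn=[[0, 0, 0], [0, 0, 0], [0, 0, 0], [0, 0, 0]], xyz=[[0, 0, 0.03], [0, 0, 0.03], [0, 0, 0.03], [0, 0, 0]], claw=[20, 20, 20, 20])

```text
time_s: 15.45
position: [0.4254, -0.1221, 0.1329]
tool_rot: [[-0.0, 1.0, 0.003], [1.0, 0.0, -0.001], [-0.001, 0.003, -1.0]]
ft_force: [0.4, 1.1, 8.1]
grip_width: 0.0251
gripper_force: 79.5
```

arm_command(turn=[[0, 0, 0], [0, 0, 0], [0, 0, 0], [0, 0, 0], [0, 0, 0], [0, 0, 0], [0, 0, 0], [0, 0, 0], [0, 0, 0], [0, 0, 0], [0, 0, 0], [0, 0, 0]], xyz=[[0, 0, 0.04], [0, 0.03, 0], [0, 0.06, 0], [0, 0.06, 0], [0, 0.06, 0], [0, 0.06, 0], [0, 0.06, 0], [0, 0.06, 0], [0, 0.06, 0], [0, 0.06, 0], [0, 0.06, 0], [0, 0.06, 0]], claw=[20, 20, 20, 20, 20, 20, 20, 20, 20, 20, 20, 20])

```text
time_s: 16.65
position: [0.4574, -0.1225, 0.1315]
tool_rot: [[-0.0, 1.0, 0.004], [1.0, 0.0, -0.003], [-0.003, 0.004, -1.0]]
ft_force: [-0.1, -0.2, 9.9]
grip_width: 0.0249
gripper_force: 79.8
```

arm_command(turn=[[0, 0, 0], [0, 0, 0], [0, 0, 0], [0, 0, 0], [0, 0, 0], [0, 0, 0], [0, 0, 0], [0, 0, 0], [0, 0, 0], [0, 0, 0], [0, 0, 0], [0, 0, 0]], xyz=[[0, 0.06, 0], [0, 0.06, 0], [0, 0.06, 0], [0, 0.06, 0], [0, 0.06, 0], [0, 0.06, 0], [0, 0.06, 0], [0, 0.06, 0], [0, 0.06, 0], [0, 0.06, 0], [0, 0.06, 0], [0, 0.06, 0]], claw=[20, 20, 20, 20, 20, 20, 20, 20, 20, 20, 20, 20])

```text
time_s: 17.85
position: [0.493, -0.1229, 0.1316]
tool_rot: [[-0.001, 1.0, 0.003], [1.0, 0.001, -0.004], [-0.004, 0.003, -1.0]]
ft_force: [-4.9, -4.2, 8.9]
grip_width: 0.0252
gripper_force: 79.6
```

arm_command(turn=[[0, 0, 0], [0, 0, 0], [0, 0, 0], [0, 0, 0], [0, 0, 0], [0, 0, 0], [0, 0, 0], [0, 0, 0], [0, 0, 0], [0, 0, 0], [0, 0, 0], [0, 0, 0]], xyz=[[0, 0.06, 0], [0, 0.06, 0], [0, 0.06, 0], [0, 0.06, 0], [0, 0.06, 0], [0, 0.06, 0], [0, 0.06, 0], [0, 0.06, 0], [0, 0.06, 0], [0, 0.06, 0], [0, 0.06, 0], [0, 0.06, 0]], claw=[20, 20, 20, 20, 20, 20, 20, 20, 20, 20, 20, 20])

```text
time_s: 19.05
position: [0.5283, -0.1233, 0.1315]
tool_rot: [[-0.0, 1.0, 0.001], [1.0, 0.0, -0.004], [-0.004, 0.001, -1.0]]
ft_force: [-4.5, -5.4, 8.8]
grip_width: 0.0254
gripper_force: 79.6
```

arm_command(turn=[[0, 0, 0], [0, 0, 0], [0, 0, 0], [0, 0, 0], [0, 0, 0], [0, 0, 0], [0, 0, 0], [0, 0, 0], [0, 0, 0], [0, 0, 0], [0, 0, 0], [0, 0, 0]], xyz=[[0, 0.06, 0], [0, 0.06, 0], [0, 0.06, 0], [0, 0.06, 0], [0, 0.06, 0], [0, 0.06, 0], [0, 0.06, 0], [0, 0.06, 0], [0, 0.06, 0], [0, 0.06, 0], [0, 0.06, 0], [0, 0.06, 0]], claw=[20, 20, 20, 20, 20, 20, 20, 20, 20, 20, 20, 20])

```text
time_s: 20.25
position: [0.5648, -0.1235, 0.1318]
tool_rot: [[-0.0, 1.0, 0.003], [1.0, 0.0, -0.004], [-0.004, 0.003, -1.0]]
ft_force: [-2.3, -6.8, 9.1]
grip_width: 0.025
gripper_force: 79.6
```

arm_command(turn=[[0, 0, 0], [0, 0, 0], [0, 0, 0], [0, 0, 0], [0, 0, 0], [0, 0, 0], [0, 0, 0], [0, 0, 0], [0, 0, 0], [0, 0, 0], [0, 0, 0], [0, 0, 0]], xyz=[[0, 0.06, 0], [0, 0.06, 0], [0, 0.06, 0], [0, 0.06, 0], [0, 0.06, 0], [0, 0.06, 0], [0, 0.06, 0], [0, 0.06, 0], [0, 0.06, 0], [0, 0.06, 0], [0, 0.06, 0], [0, 0, 0]], claw=[20, 20, 20, 20, 20, 20, 20, 20, 20, 20, 20, 20])

```text
time_s: 21.45
position: [0.5986, -0.1231, 0.132]
tool_rot: [[-0.0, 1.0, 0.005], [1.0, 0.0, -0.004], [-0.004, 0.005, -1.0]]
ft_force: [-0.5, -4.6, 8.1]
grip_width: 0.0251
gripper_force: 79.5
```

arm_command(turn=[[0, 0, 0], [0, 0, 0], [0, 0, 0], [0, 0, 0], [0, 0, 0], [0, 0, 0], [0, 0, 0], [0, 0, 0], [0, 0, 0], [0, 0, 0], [0, 0, 0], [0, 0, 0]], xyz=[[0, 0, -0.06], [0, 0, -0.1], [0, 0, -0.2], [0, 0, -0.3], [0, 0, -0.4], [0, 0, -0.5], [-0.2, -0.2, -0.1], [-0.5, -0.5, 0], [-0.6, -0.6, 0], [-0.6, -0.6, 0], [-0.6, -0.6, 0], [-0.6, -0.6, 0]], claw=[20, 20, 20, 20, 20, 20, 20, 20, 20, 20, 20, 20])

```text
time_s: 22.65
position: [0.4398, -0.2775, 0.2121]
tool_rot: [[-0.0, 1.0, -0.001], [1.0, 0.0, 0.001], [0.001, -0.001, -1.0]]
ft_force: [-0.5, -0.1, -5.0]
grip_width: 0.0251
gripper_force: 78.6
```

arm_command(turn=[[0, 0, 0], [0, 0, 0], [0, 0, 0], [0, 0, 0], [0, 0, 0], [0, 0, 0]], xyz=[[-0.6, -0.5, 0], [-0.6, -0.3, 0], [-0.4, 0, 0], [-0.2, 0, 0], [-0.1, 0, 0], [0, 0, 0]], claw=[20, 20, 20, 20, 20, 20])

```text
time_s: 23.25
position: [0.402, -0.3714, 0.2123]
tool_rot: [[-0.0, 1.0, -0.001], [1.0, 0.0, 0.001], [0.001, -0.001, -1.0]]
ft_force: [-0.0, 0.1, -4.1]
grip_width: 0.0248
gripper_force: 78.9
```

```bash
python3 - <<'E'
from ang import *
s=env.observe();print(s['time_s'],s['position'],s['tool_rot'].round(4).tolist(),s['ft_force'])
z=np.load("c4.npz")
a,W=cloud("top");b,V=cloud("scene");np.savez("c5.npz",a=a,W=W,b=b,V=V);board(a,W);board(b,V)
for nm,X in(("before",z['W']),("after",W),("afterscene",V)):
  for k in range(-1,0): pass
  print(nm,[ (lambda Q:(len(Q),round(float(np.nanmean(Q[:,2]))*1000,1)))(X[(abs(X[...,0]-.5215-.032*k)<.011)&(abs(X[...,1]+.122)<.036)&(abs(X[...,2]-.05)<.012)]) for k in range(-2,3)], (lambda Q:round(float(np.median(Q[:,2]))*1000,1))(X[(abs(X[...,0]-.415)<.015)&(abs(X[...,1]+.122)<.012)&(abs(X[...,2]-.05)<.012)]))
cv2.imwrite("pics/s6.png",np.hstack([cv2.resize(a[165:265,240:360],(400,333),interpolation=2),cv2.resize(b[180:280,220:340],(400,333),interpolation=2)]))
E
```

```text
23.25 [ 0.40204589 -0.37139156  0.21234723] [[-0.0004, 1.0, -0.0006], [1.0, 0.0004, 0.001], [0.001, -0.0006, -1.0]] [-0.0456338   0.0882756  -4.06555097]
board 1109 ((0.5094994902610779, -0.12251432240009308), (0.1971992552280426, 0.09121159464120865), 1.4916361570358276) pca 2.03 mean [ 0.51547703 -0.12265466] pale ((0.5224177837371826, -0.12245248258113861), (0.16341805458068848, 0.09068384021520615), 0.8821540474891663)
board 928 ((0.5112080574035645, -0.12174703180789948), (0.20078805088996887, 0.09615825861692429), 1.9992480278015137) pca 1.26 mean [ 0.51204041 -0.12359627] pale ((0.5228767991065979, -0.12163984775543213), (0.1772690862417221, 0.09597566723823547), 2.263336420059204)
before [(114, 52.6), (112, 52.6), (98, 52.5), (112, 52.7), (114, 52.5)] 48.8
after [(112, 49.0), (114, 49.4), (95, 48.8), (108, 49.4), (111, 49.0)] 49.7
afterscene [(85, 50.9), (83, 50.8), (79, 51.0), (80, 50.6), (75, 50.9)] 51.3
```

View pics/s6.png

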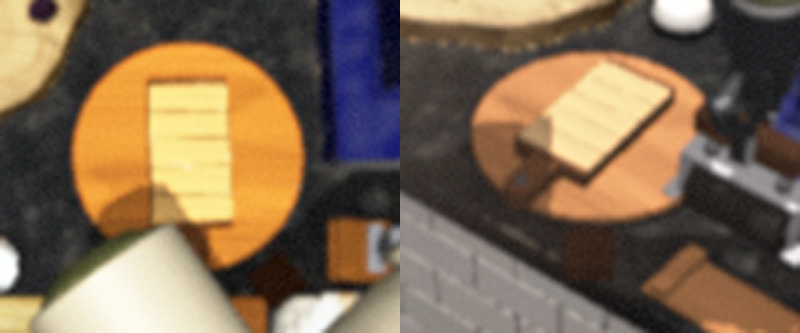

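arm_command(turn=[[0, 0, 0], [0, 0, 0], [0, 0, 0], [0, 0, 0], [0, 0, 0], [0, 0, 0], [0, 0, 0], [0, 0, 0], [0, 0, 0], [0, 0, 0], [0, 0, 0], [0, 0, 0]], xyz=[[-0.02, 0.01, 0.2], [-0.02, 0, 0.4], [0, 0, 0.4], [0, 0, 0.3], [0, 0, 0.3], [0, 0, 0.2], [0, 0, 0.15], [0, 0, 0.1], [0, 0, 0.06], [0, 0, 0.06], [0, 0, 0.03], [0, 0, 0]], claw=[20, 20, 20, 20, 20, 20, 20, 20, 20, 20, 20, 20])

```text
time_s: 24.55
position: [0.4026, -0.3738, 0.1029]
tool_rot: [[-0.0, 1.0, 0.0], [1.0, 0.0, -0.0], [-0.0, 0.0, -1.0]]
ft_force: [-0.4, -0.1, -5.2]
grip_width: 0.0249
gripper_force: 78.8
```

```bash
python3 - <<'E'
from ang import *
s=env.observe();print(s['time_s'],s['position'],s['tool_rot'].round(4).tolist(),s['ft_force'])
b,V=cloud("scene")
cv2.imwrite("pics/s7.png",cv2.resize(b[210:300,280:400],(800,600),interpolation=2))
E
```

```text
24.55 [ 0.40258321 -0.37376813  0.10286264] [[-0.0001, 1.0, 0.0001], [1.0, 0.0001, -0.0001], [-0.0001, 0.0001, -1.0]] [-0.35494713 -0.08319489 -5.19371966]
```

View pics/s7.png

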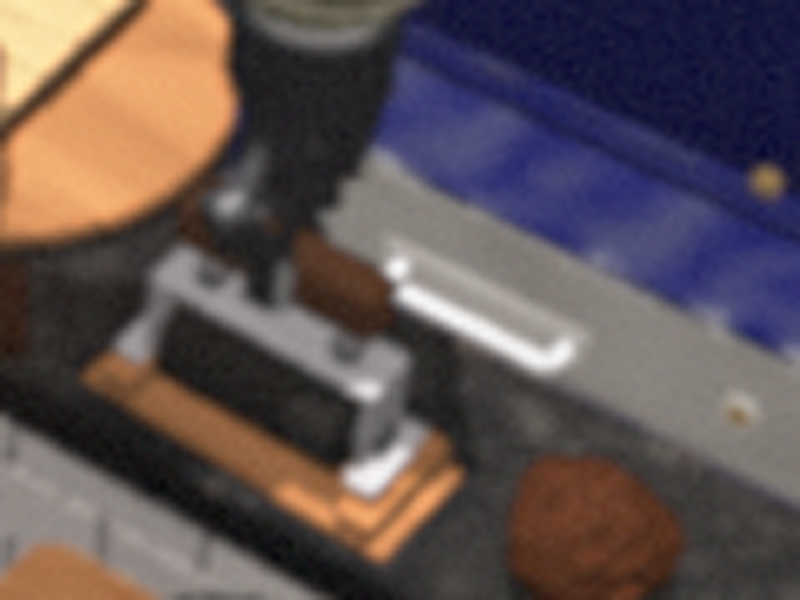

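The flanges hang squarely about 11 mm above the rails.

arm_command(turn=[[0, 0, 0], [0, 0, 0], [0, 0, 0], [0, 0, 0], [0, 0, 0], [0, 0, 0], [0, 0, 0]], xyz=[[0, 0, 0.06], [0, 0, 0.06], [0, 0, 0.04], [0, 0, 0.03], [0, 0, 0.02], [0, 0, 0.01], [0, 0, 0]], claw=[20, 20, 20, 20, 20, 20, 20])

```text
time_s: 25.3
position: [0.4026, -0.3738, 0.092]
tool_rot: [[-0.0, 1.0, 0.0], [1.0, 0.0, -0.0], [-0.0, 0.0, -1.0]]
ft_force: [0.2, 0.6, -2.8]
grip_width: 0.0249
gripper_force: 79.4
```

arm_command(turn=[[0, 0, 0], [0, 0, 0], [0, 0, 0]], xyz=[[0, 0, 0.01], [0, 0, 0.005], [0, 0, 0]], claw=[20, 20, 20])

```text
time_s: 25.6
position: [0.4027, -0.3738, 0.0916]
tool_rot: [[-0.0, 1.0, 0.0], [1.0, 0.0, -0.001], [-0.001, 0.0, -1.0]]
ft_force: [-0.7, 3.0, 5.2]
grip_width: 0.0248
gripper_force: 80.1
```

arm_command(turn=[[0, 0, 0], [0, 0, 0], [0, 0, 0], [0, 0, 0], [0, 0, 0], [0, 0, 0], [0, 0, 0], [0, 0, 0], [0, 0, 0], [0, 0, 0]], xyz=[[0, 0, 0], [0, 0, 0], [0, 0, 0], [0, 0, 0], [0, 0, 0], [0, 0, 0], [0, 0, 0], [0, 0, 0], [0, 0, 0], [0, 0, 0]], claw=[24, 25, 26, 28, 32, 38, 46, 54, 60, 60], squeeze=20)

```text
time_s: 26.6
position: [0.4026, -0.3737, 0.0911]
tool_rot: [[-0.0, 1.0, -0.0], [1.0, 0.0, 0.0], [0.0, -0.0, -1.0]]
ft_force: [-0.3, -0.2, 0.4]
grip_width: 0.0599
gripper_force: 0.0
```

arm_command(turn=[[0, 0, 0], [0, 0, 0], [0, 0, 0], [0, 0, 0], [0, 0, 0], [0, 0, 0], [0, 0, 0], [0, 0, 0], [0, 0, 0]], xyz=[[0, 0, 0], [0, 0, -0.1], [0, 0, -0.3], [0, 0, -0.5], [0, 0, -0.5], [0, 0, -0.5], [0, 0, -0.5], [0, 0, -0.2], [0, 0, 0]], claw=[60, 60, 60, 60, 60, 60, 60, 60, 60])

```text
time_s: 27.5
position: [0.4028, -0.374, 0.2222]
tool_rot: [[-0.0, 1.0, 0.001], [1.0, 0.0, -0.002], [-0.002, 0.001, -1.0]]
ft_force: [0.4, 0.2, -0.4]
grip_width: 0.0598
gripper_force: 0.0
```

```bash
python3 - <<'E'
from ang import *
a,W=cloud("top");b,V=cloud("scene");np.savez("c6.npz",a=a,W=W,b=b,V=V)
for X,c in((W,a),(V,b)):
    board(c,X)
    b0=(X[...,0]>.33)&(X[...,0]<.47)&(X[...,1]>-.48)&(X[...,1]<-.24)
    Q=X[b0&(X[...,2]>.113)&(X[...,2]<.135)];print("bar",len(Q),np.percentile(Q,[3,50,97],axis=0).round(3).tolist() if len(Q) else 0)
E
```

```text
board 1106 ((0.5095396637916565, -0.12234480679035187), (0.1968124955892563, 0.09158290177583694), 1.0705991983413696) pca 1.28 mean [ 0.51477834 -0.12237099] pale ((0.5210464000701904, -0.12203187495470047), (0.16792498528957367, 0.09022292494773865), 1.497694492340088)
bar 24 [[0.391, -0.336, 0.117], [0.405, -0.324, 0.123], [0.412, -0.321, 0.128]]
board 925 ((0.5131600499153137, -0.12149384617805481), (0.20277021825313568, 0.09775711596012115), 1.2860654592514038) pca 1.58 mean [ 0.51142964 -0.12367507] pale ((0.5231320261955261, -0.12022946029901505), (0.18297645449638367, 0.09602291882038116), 0.9758185744285583)
bar 276 [[0.388, -0.425, 0.115], [0.397, -0.375, 0.124], [0.413, -0.324, 0.129]]
```

arm_command(turn=[[0, 0, 0], [0, 0, 0], [0, 0, 0], [0, 0, 0], [0, 0, 0], [0, 0, 0], [0, 0, 0], [0, 0, 0], [0, 0, 0], [0, 0, 0], [0, 0, 0], [0, 0, 0]], xyz=[[0.3, 0, 0], [0.7, 0, 0], [0.8, 0, 0], [0.8, 0, 0], [0.8, 0, 0], [0.8, 0, 0], [0.7, 0.3, 0], [0.6, 0.6, 0], [0.5, 0.7, 0], [0.4, 0.7, 0], [0.18, 0.7, 0], [0, 0.5, 0]], claw=[60, 40, 20, 0, 0, 0, 0, 0, 0, 0, 0, 0])

```text
time_s: 28.8
position: [0.5783, -0.0421, 0.2198]
tool_rot: [[-0.003, 1.0, -0.002], [1.0, 0.003, 0.001], [0.001, -0.002, -1.0]]
ft_force: [-0.2, -0.9, 1.0]
grip_width: -0.0004
gripper_force: 0.0
```

arm_command(turn=[[0, 0, 0], [0, 0, 0], [0, 0, 0], [0, 0, 0], [0, 0, 0], [0, 0, 0], [0, 0, 0], [0, 0, 0], [0, 0, 0]], xyz=[[0, 0.34, 0.2], [0, 0, 0.5], [0, 0, 0.6], [0, 0, 0.6], [0, 0, 0.6], [0, 0, 0.5], [0, 0, 0.4], [0, 0, 0.3], [0, 0, 0]], claw=[0, 0, 0, 0, 0, 0, 0, 0, 0])

```text
time_s: 29.7
position: [0.5924, -0.0435, 0.0335]
tool_rot: [[-0.0, 1.0, -0.006], [1.0, 0.0, 0.002], [0.002, -0.006, -1.0]]
ft_force: [0.1, 0.5, 0.0]
grip_width: -0.0004
gripper_force: 0.0
```

arm_command(turn=[[0, 0, 0], [0, 0, 0], [0, 0, 0], [0, 0, 0], [0, 0, 0], [0, 0, 0], [0, 0, 0], [0, 0, 0], [0, 0, 0], [0, 0, 0]], xyz=[[-0.1, 0, 0], [-0.12, 0, 0], [-0.08, 0, 0], [-0.04, 0, 0], [-0.02, 0, 0], [-0.02, 0, 0], [-0.02, 0, 0], [-0.02, 0, 0], [-0.02, 0, 0], [0, 0, 0]], claw=[0, 0, 0, 0, 0, 0, 0, 0, 0, 0])

```text
time_s: 30.7
position: [0.5951, -0.0663, 0.0362]
tool_rot: [[-0.0, 1.0, 0.001], [1.0, 0.0, 0.0], [0.0, 0.001, -1.0]]
ft_force: [2.7, 3.7, 0.6]
grip_width: 0.0001
gripper_force: 2.1
```

arm_command(turn=[[0, 0, 0], [0, 0, 0], [0, 0, 0], [0, 0, 0], [0, 0, 0], [0, 0, 0], [0, 0, 0], [0, 0, 0], [0, 0, 0], [0, 0, 0], [0, 0, 0]], xyz=[[0.1, 0, 0], [0.3, 0, 0], [0.05, 0, -0.3], [0, 0, -0.6], [0, 0, -0.8], [0, 0, -0.8], [0, 0, -0.8], [0, 0, -0.6], [0, -0.5, -0.2], [0, -0.3, 0], [0, 0, 0]], claw=[0, 0, 0, 0, 0, 0, 0, 0, 0, 0, 0])

```text
time_s: 31.8
position: [0.5532, -0.0433, 0.2417]
tool_rot: [[-0.0, 1.0, -0.0], [1.0, 0.0, -0.0], [-0.0, -0.0, -1.0]]
ft_force: [-0.3, -0.3, -0.1]
grip_width: -0.0002
gripper_force: 0.0
```

```bash
python3 - <<'E'
from ang import *
b,V=cloud("scene");a,W=cloud("top");np.savez("c7.npz",a=a,W=W,b=b,V=V);board(b,V);board(a,W)
s=env.observe();print(s['time_s'],s['position'],s['ft_force'])
cv2.imwrite("pics/s8.png",cv2.resize(b[160:310,190:400],(800,571),interpolation=2))
E
```

```text
board 921 ((0.5117951035499573, -0.11993926763534546), (0.09684644639492035, 0.20229977369308472), 89.1458969116211) pca -1.28 mean [ 0.51190204 -0.12332308] pale ((0.5102824568748474, -0.1196451336145401), (0.09662991762161255, 0.1991560310125351), 88.8377456665039)
board 683 ((0.5080753564834595, -0.12186267226934433), (0.0893256813287735, 0.19381879270076752), 88.32476806640625) pca -2.84 mean [ 0.50269469 -0.13311575] pale ((0.5189834833145142, -0.1231641098856926), (0.08915048092603683, 0.16315332055091858), 89.36569213867188)
31.9 [ 0.55458056 -0.0437223   0.2409719 ] [ 0.31305483  0.52670618 -0.33481328]
```

View pics/s8.png

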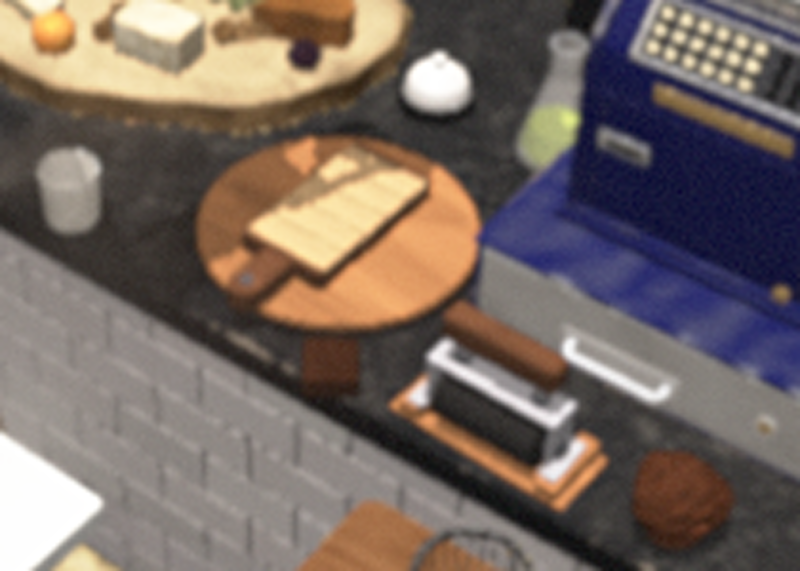

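The board points to the front within about 1°, all five staves are flush, and the roller stands on its rest with the robot clear of everything.

```bash
python3 -c "
from rig import env
print(env.close_job())"
```

```text
the job is handed in; nothing more can be done
None
```

The job is handed in at about 32 s: the board faces front within about 1° (rolling turned it about 1.5°, so I nudged it back at the end), all five staves are flush, and the roller stands upright on its rest.

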